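Clamp the flask through the press guard and start the cycle

TASK

On the dental-lab bench, reach down through the window of the flask press guard and press the clamp lever inside all the way down with your fingertips, without touching the guard, so that it stays down. Then withdraw and press the large start button on the control box in and let it spring back; do not press the start button before the lever is down, and never press the small stop button. Nothing is to be picked up: leave the flask and everything else on the bench where it stands.

Things in the scene. Friction and masses are not known exactly. Their poses are not given: they have to be found in the camera images.
- press: Flask press fixed to the bench: white base plate 315 x 180 mm, 20 mm high. Origin on the bench directly below the window's centre; its x axis points from the guard to the flask bay (roughly away from the robot), z up. The base spans x -85 to +230 mm and y -90 to +90 mm. The bay behind the guard (x 145 to 195 mm) has two columns and a crosshead, 142 mm high; the ram shaft over it reaches 176 mm.
- guard: Guard over the lever end of the press: clear plastic walls under a grey steel top frame, 194 x 164 mm outside (press x -82 to +112 mm, y -82 to +82 mm), with a square window. The top face of the frame is 115 mm above the bench, the frame is 8 mm thick, and screw heads stand 2 mm above it near its four corners. Same origin and axes as the press. Must not be touched.
- window (a point): Centre of the guard's window, level with the top face of the frame, 115 mm above the bench. The opening is 100 x 100 mm, square to the press's x and y axes; it faces straight up.
- clamp_lever (a joint): Clamp lever, rad: 0 fully raised (0.30 rad above level), 0.30 fully down (level, against a solid stop). It may start slightly lowered (up to 0.06). Only stiff friction, no spring: about 6 N at the pad moves it and it stays where it is left.
- lever_pad (a point): Centre of the top face of the lever's black press pad, 40 mm (press x) x 36 mm (press y), directly below the window. The lever's hinge runs along the press's y axis 80 mm behind the pad (press +x) at 74 mm above the bench. The pad's top is about 103 mm above the bench when raised and 80 mm when fully down.
- control_box: Grey control box fixed to the bench, 110 x 150 x 45 mm, left or right of the press; origin at the centre of its underside. On its top: large start button at its +y end, small stop button at its -y end, 85 mm apart, both white, and a dummy gauge.
- start_button (a joint): Large start button, m: 0 released, 0.006 fully in; about 5 N pushes it fully in and it springs back. Counts as pressed beyond 0.004.
- start_button_top (a point): Centre of the top face of the large start button's 40 mm cap, which is pressed straight down. It lies 67 mm above the bench when released, at (-15, +40) mm in the box's x, y; a fixed black collar around it (56 mm across) rises to 57 mm above the bench.
- stop_button (a joint): Small stop button (20 mm cap), m: 0 released, 0.006 fully in, springs back. Not to be pressed.
- flask: Loose brass flask 75 x 95 x 60 mm standing in the press bay under the ram, behind the guard; origin at centre of underside. Leave.
- palette: Loose white porcelain palette about 125 x 150 x 14 mm lying on the other side of the press from the control box; origin at its underside. Leave.
- articulator: Loose steel articulator with plaster models, 80 x 75 x 110 mm; origin at centre of underside. Leave.
- jar: Loose white jar, 60 mm across, 75 mm high; origin at centre of underside. Leave.
- model: Loose plaster dental arch model 50 x 65 x 30 mm, right of the press; origin at centre of underside. Leave.
- bottle: Loose amber bottle, 36 mm across, 85 mm high; origin at centre of underside. Leave.
- brush: Loose slim brush 150 mm long, 8 mm thick, lying along its x axis on the left of the bench. Leave.
- stop_button_top (a point): Centre of the top face of the small stop button's cap, 67 mm above the bench, at (-15, -45) mm in the box's x, y. Not to be pressed.

How it is judged:
By the outcome, as a careful person would: the job done as asked, in the order asked, and still so for the second after the job is handed in, with the robot touching nothing.
It also fails if it takes over 45 s, if anything falls off the work surface, if the arm or the gripper's body presses on something with over 40 N, if the wrist force passes 120 N, or if a joint passes its speed limit or range.

ROBOT

A 7-joint arm with a two-finger parallel gripper is mounted at the origin on the work surface. World frame = base frame: x ahead of the robot, y to its left, z up, the work surface at z = 0. Lengths are in m, angles in rad, forces in N, time in s.
With the tool pointing down it reaches from about 0.425 to 0.925 m from the base axis. Payload 6.8 kg.
Tool frame: the origin (TCP) lies on the centre line of the jaws, within the pads' length; the fingertips stand 25 mm ahead of it and the grasp point (between the pads) lies 6 mm ahead of it; z points along the fingers, y is the direction in which the jaws open and shut (so a half turn about z gives the same grasp; the last joint's range is limited). The gripper opens to 85 mm and grips with 20 to 120 N. Pads are 22 mm wide; open, the fingers measure 114 mm over their backs; the gripper's body (76 mm by 85 mm) begins 54 mm behind the grasp point. The pads swing forward as they close: fully open they stand 13 mm farther back than shut.
Start: joints at [1.092, 0.477, 0.022, 1.555, -0.011, 1.109, -0.083], TCP at [0.245, -0.629, 0.256] pointing down, gripper open.
Joint ranges: [-2.96, 2.96], [-0.34, 2.1], [-1.41, 1.46], [0.24, 2.44], [-1.37, 4.51], [0.17, 1.92], [-2.96, 2.96]. Speed limits (rad/s): [2.39, 2.39, 3.14, 3.14, 3.14, 3.14, 3.14].

INTERFACE

Orientations are given as a rotation vector (axis times angle).
In Python, from cell import get_state, snapshot, calibration, finish_job gives the robot as it stands. The module is installed in compiled form; this text tells all that it offers.
- The arm moves only by the tool apply_moves, never from a script. Its argument "increments" is a list of rows, each an object of numbers: "rx", "ry", "rz": the turn, a rotation vector about the world's x, y, z normalised to -1 to 1, where 1 is 30 degrees; "dx", "dy", "dz": the shift along the world's x, y, z normalised to -1 to 1, where 1 is 0.02 m; "grip": the opening, from 0 (shut) to 1 (fully open). In form: [{"rx": .., "ry": .., "rz": .., "dx": .., "dy": .., "dz": .., "grip": ..}, ...]. A call has exactly 8 rows; each row shifts and turns the pose as measured when the row begins; what a row does not reach is not made up. A row lasts 1/12 s, in which the tool goes at most 41.7 mm and 7.16 degrees, less where a joint would pass 70% of its speed; a pose out of reach is approached as far as the arm can. A call with a number of a shift or a turn outside -1 to 1 is refused whole. A call with a gripper value outside its range is refused whole. The fingers move at their own pace and stop on an object; "force" is the grip in N (left out, the last holds). Time passes only in rows, so rows that do not move let the fingers close, or fill a call up. It gives the time, the measured TCP pose, the force and the opening at its end, in the units of the state.
- get_state(): the state, without advancing time (a new reading comes with each control period).
- snapshot(name): name is "scene" or "top" or "wrist"; returns the picture (400x640x3 uint8, blue, green, red); there is no depth.
- calibration(name): a dict with "fx", "fy", "cx", "cy" (pixels), "camera_from_world" (4x4, takes a point from world to camera coordinates). Camera axes: x right, y down, z forward; pixel columns grow to the right and rows downward; lengths in m; the calibration is good to about 2 mm. A picture is of the moment at which its call begins: read the wrist's pose just before it. calibration takes no time and is no camera call; for the wrist camera it gives the pose at the moment of the call.
- finish_job(): hands the job in, once; it reports no verdict.
The state is a dict: "clock": time; "joints": joint angles; "joint_velocities": joint speeds; "tau": joint torques, N m; "ee_pos": TCP position; "ee_rot": TCP orientation; "wrist_force": force on the tool from outside, world axes, zero at the start; "torque": the same for the moment, N m; "grip_width": finger opening in m.
Only numpy, scipy, OpenCV 4.12 (cv2) and the standard library are available. Lean on these libraries where they do the work, as an engineer would, in place of code of your own. Each camera call takes 0.05 s, during which the arm holds its last target. There are 200 camera calls.

## Working session

There is one attempt and no reset: what is moved stays moved. The work goes in short steps, Python scripts to look and compute and a tool call to move; the robot and the scene stay as the last step left them, time stands still between calls to the robot, and variables do not carry over. Pictures are saved under pics/ and viewed, about 8 in all and at most 12, crops included, and the job is handed in when it is done.

Besides the shell and the picture viewer there is one more tool, called after "Emit:" by a JSON object that holds its "op" and its "data", one argument or row to a line. apply_moves: Moves the arm, as the interface text tells. Its arguments: {"type":"object","properties":{"increments":{"type":"array","items":{"type":"object","properties":{"rx":{"type":"number"},"ry":{"type":"number"},"rz":{"type":"number"},"dx":{"type":"number"},"dy":{"type":"number"},"dz":{"type":"number"},"grip":{"type":"number"}}}},"force":{"type":"number"}},"required":["increments"]}

```bash
mkdir -p pics; python3 - <<'E'
from cell import *
import cv2
s=get_state();print(s)
for n in("scene","top"):
    cv2.imwrite(f"pics/{n}0.png",snapshot(n));c=calibration(n);print(n,c)
E
```

```text
{'clock': 0.0, 'joints': array([ 1.09187715,  0.47777322,  0.02229711,  1.55650447, -0.01149151,
        1.10933127, -0.08310565]), 'joint_velocities': array([ 3.54153556e-05, -5.09247476e-04,  3.87328083e-04,  1.96994022e-04,
        6.69665836e-04,  1.20769477e-04,  3.60342636e-06]), 'tau': array([ 1.49432581e-04, -5.96441245e+01,  1.60819151e+00, -2.81189328e+01,
        1.25406639e-02,  9.42642539e-03, -3.54675785e-05]), 'ee_pos': array([ 0.24440245, -0.62857333,  0.25532052]), 'ee_rot': array([-3.08593475e+00, -5.78900819e-01,  7.43984613e-04]), 'wrist_force': array([-0.53929516, -0.36195972,  0.25129926]), 'torque': array([-0.01041496, -0.00972013, -0.03287582]), 'grip_width': 0.08514830067774558}
scene {'fx': 408.46695149445117, 'fy': 408.46695149445117, 'cx': 321.45841181342126, 'cy': 199.41406101810819, 'camera_from_world': array([[-0.58871199,  0.80828242, -0.00988546,  0.33827914],
       [ 0.63594809,  0.45557402, -0.62291439, -0.31901353],
       [-0.49898719, -0.37300381, -0.78222755,  1.53452649],
       [ 0.        ,  0.        ,  0.        ,  1.        ]])}
top {'fx': 408.46551942120857, 'fy': 408.46551942120857, 'cx': 323.7808762566314, 'cy': 205.1283050191061, 'camera_from_world': array([[-0.01523703, -0.99983222, -0.01016688,  0.03256785],
       [-0.98306214,  0.0168372 , -0.18249751,  0.59601764],
       [ 0.18263807,  0.00721396, -0.98315375,  0.91994668],
       [ 0.        ,  0.        ,  0.        ,  1.        ]])}
```

View pics/top0.png

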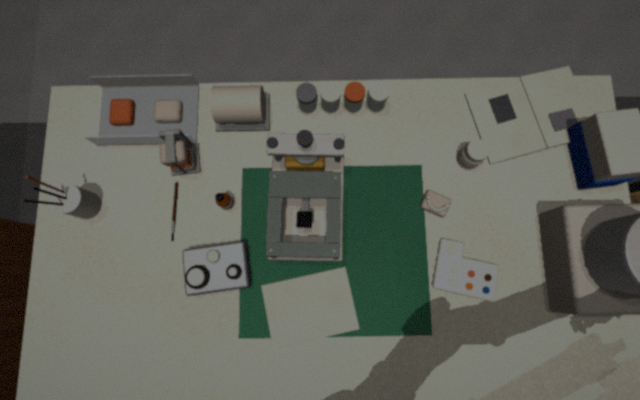

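View pics/scene0.png

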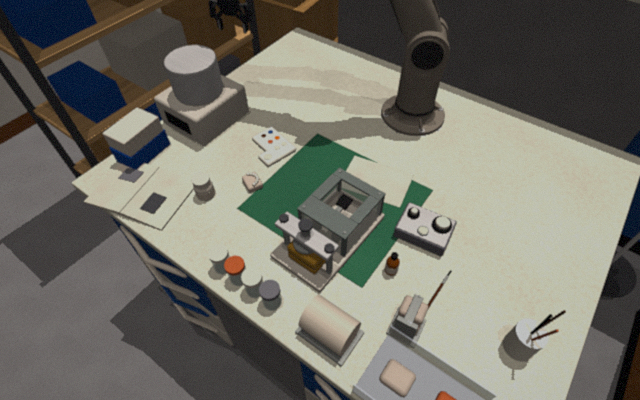

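The top view shows the guard near (305,215) with the pad at (304,219). The control box is left of the press, with the large button at about (196,277) and the small one at about (233,271). I'll enlarge a crop of this for accurate pixels.

```bash
python3 - <<'E'
import cv2,numpy as np
im=cv2.imread("pics/top0.png")[155:305,170:360]
im=cv2.resize(im,None,fx=4,fy=4,interpolation=cv2.INTER_CUBIC)
im=np.clip(255*(im/255.)**.6,0,255).astype('uint8')
for k in range(0,190,20):
    cv2.putText(im,str(170+k),(4*k,10),0,.35,(0,0,255));cv2.line(im,(4*k,12),(4*k,18),(0,0,255))
for k in range(0,150,20):
    cv2.putText(im,str(155+k),(0,4*k+4),0,.35,(0,0,255));cv2.line(im,(26,4*k),(32,4*k),(0,0,255))
cv2.imwrite("pics/crop.png",im)
E
```

```text
(no output)
```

View pics/crop.png

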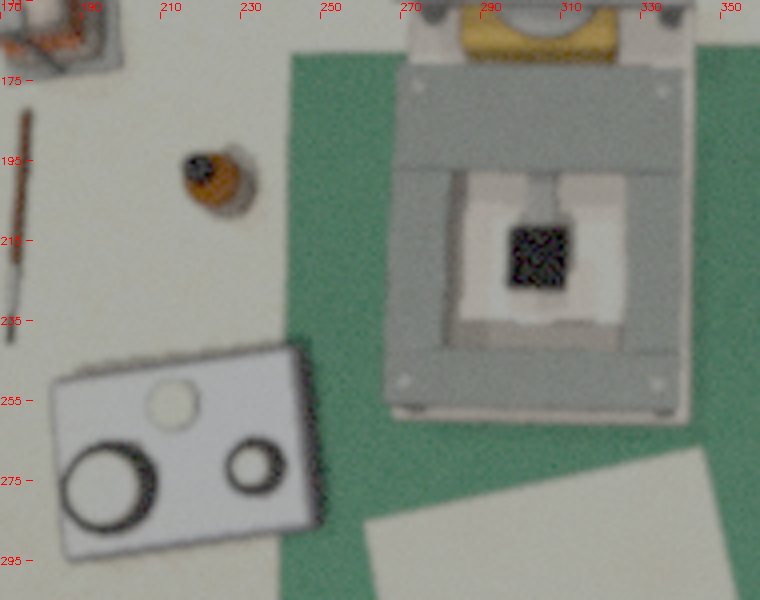

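```bash
cat > h.py <<'E'
import numpy as np
from cell import calibration
def back(u,v,z,name="top",c=None):
    c=c or calibration(name);M=c["camera_from_world"];R,t=M[:3,:3],M[:3,3]
    o=-R.T@t;d=R.T@np.array([(u-c["cx"])/c["fx"],(v-c["cy"])/c["fy"],1])
    return o+d*(z-o[2])/d[2]
E
python3 - <<'E'
from h import *
P=lambda x,y,z:back(170+(x-1.5)/4,155+(y-1.5)/4,z)[:2]
W=np.array([P(*p,.115) for p in[(455,170),(627,172),(622,350),(447,348)]])
F=np.array([P(*p,.115) for p in[(400,65),(685,66),(682,410),(385,404)]])
for A in(W,F):
    print(A.round(4),A.mean(0).round(4),[np.linalg.norm(A[i]-A[i-1]).round(4) for i in range(4)],
     [np.arctan2(*(A[a]-A[b])[::-1]).round(3) for a,b in((0,3),(1,2))],[np.arctan2(-(A[a]-A[b])[0],(A[a]-A[b])[1]).round(3) for a,b in((0,1),(3,2))])
print("pad",P(539,257,.1))
s,t=P(103,487,.067),P(253,466,.067);print(s,t,np.linalg.norm(s-t),np.hypot(*s))
E
```

```text
[[0.6052 0.113 ]
 [0.6024 0.0164]
 [0.5025 0.0208]
 [0.5051 0.1172]] [0.5538 0.0668] [np.float64(0.1001), np.float64(0.0967), np.float64(0.1), np.float64(0.0964)] [np.float64(-0.041), np.float64(-0.044)] [np.float64(-0.029), np.float64(-0.028)]
[[ 0.6667  0.1445]
 [ 0.6632 -0.0175]
 [ 0.4692 -0.0115]
 [ 0.475   0.151 ]] [0.5685 0.0666] [np.float64(0.1918), np.float64(0.1621), np.float64(0.1941), np.float64(0.1626)] [np.float64(-0.034), np.float64(-0.031)] [np.float64(-0.022), np.float64(-0.036)]
pad [0.5572409  0.06696488]
[0.43332961 0.31942987] [0.44387708 0.23365828] 0.08641767516472473 0.5383400311846421
```

```bash
python3 - <<'E'
from h import *
import cv2
def tri(a,b):
    Ps=[];xs=[]
    for n,p in(("top",a),("scene",b)):
        c=calibration(n);K=np.array([[c["fx"],0,c["cx"]],[0,c["fy"],c["cy"]],[0,0,1]]);Ps.append(K@c["camera_from_world"][:3]);xs.append(np.array(p,float))
    X=cv2.triangulatePoints(*Ps,*xs);return (X[:3]/X[3]).ravel()
print("canister top",tri((625,250),(192,58)))
print("base corner", [back(u,v,z).round(3) for z in(0,.15) for u,v in((541,205),(552,314))])
for z in(0,.1,.2,.3):print(z,back(192,58,z,"scene").round(3),back(183,88,z,"scene").round(3))
print("bluebox", back(580,185,.1))
E
```

```text
canister top [ 0.4806912  -0.53529976  0.27966716]
base corner [array([ 0.598, -0.522,  0.   ]), array([ 0.333, -0.518,  0.   ]), array([ 0.571, -0.442,  0.15 ]), array([ 0.345, -0.439,  0.15 ])]
0 [ 0.218 -0.959  0.   ] [ 0.387 -0.828  0.   ]
0.1 [ 0.312 -0.82   0.1  ] [ 0.465 -0.702  0.1  ]
0.2 [ 0.407 -0.68   0.2  ] [ 0.543 -0.575  0.2  ]
0.3 [ 0.501 -0.54   0.3  ] [ 0.62  -0.449  0.3  ]
bluebox [ 0.62479128 -0.56248294  0.1       ]
```

Emit:
{"op": "apply_moves", "data": {
  "increments": [
    {"dy":1,"dz":0.4,"grip":0},
    {"dy":1,"dz":0.4,"grip":0},
    {"dy":1,"dz":0.4,"grip":0},
    {"dy":1,"dz":0.4,"grip":0},
    {"dy":1,"dz":0.2,"grip":0},
    {"dy":1,"dz":0,"grip":0},
    {"dy":1,"dz":0,"grip":0},
    {"dy":1,"dz":0,"grip":0}
  ],
  "force": 60
}}

```text
validation failed for argument at $.in...
```

Emit:
{"op": "apply_moves", "data": {
  "increments": [
    {"rx":0,"ry":0,"rz":0,"dx":0,"dy":1,"dz":0.4,"grip":0},
    {"rx":0,"ry":0,"rz":0,"dx":0,"dy":1,"dz":0.4,"grip":0},
    {"rx":0,"ry":0,"rz":0,"dx":0,"dy":1,"dz":0.4,"grip":0},
    {"rx":0,"ry":0,"rz":0,"dx":0,"dy":1,"dz":0.4,"grip":0},
    {"rx":0,"ry":0,"rz":0,"dx":0,"dy":1,"dz":0.2,"grip":0},
    {"rx":0,"ry":0,"rz":0,"dx":0,"dy":1,"dz":0,"grip":0},
    {"rx":0,"ry":0,"rz":0,"dx":0,"dy":1,"dz":0,"grip":0},
    {"rx":0,"ry":0,"rz":0,"dx":0,"dy":1,"dz":0,"grip":0}
  ],
  "force": 60
}}

```text
clock: 0.77
ee_pos: [0.2413, -0.4634, 0.2872]
ee_rot: [-3.081, -0.571, 0.007]
wrist_force: [-0.3, -0.1, -0.8]
grip_width: 0.0002
```

Emit:
{"op": "apply_moves", "data": {
  "increments": [
    {"rx":0,"ry":0,"rz":0,"dx":0.1,"dy":1,"dz":0,"grip":0},
    {"rx":0,"ry":0,"rz":0,"dx":0.4,"dy":1,"dz":0,"grip":0},
    {"rx":0,"ry":0,"rz":0,"dx":0.7,"dy":1,"dz":0,"grip":0},
    {"rx":0,"ry":0,"rz":0,"dx":0.9,"dy":1,"dz":0,"grip":0},
    {"rx":0,"ry":0,"rz":-0.2,"dx":0.9,"dy":1,"dz":0,"grip":0},
    {"rx":0,"ry":0,"rz":-0.2,"dx":0.9,"dy":1,"dz":0,"grip":0},
    {"rx":0,"ry":0,"rz":-0.2,"dx":0.9,"dy":1,"dz":0,"grip":0},
    {"rx":0,"ry":0,"rz":-0.17,"dx":0.9,"dy":1,"dz":0,"grip":0}
  ]
}}

```text
clock: 1.43
ee_pos: [0.3518, -0.2943, 0.2853]
ee_rot: [-3.127, 0.095, 0.011]
wrist_force: [-0.3, 0.2, 0.5]
grip_width: 0.0
```

Emit:
{"op": "apply_moves", "data": {
  "increments": [
    {"rx":0,"ry":0,"rz":0,"dx":0.7,"dy":1,"dz":0,"grip":0},
    {"rx":0,"ry":0,"rz":0,"dx":0.7,"dy":1,"dz":0,"grip":0},
    {"rx":0,"ry":0,"rz":0,"dx":0.7,"dy":1,"dz":0,"grip":0},
    {"rx":0,"ry":0,"rz":0,"dx":0.7,"dy":1,"dz":0,"grip":0},
    {"rx":0,"ry":0,"rz":0,"dx":0.7,"dy":1,"dz":0,"grip":0},
    {"rx":0,"ry":0,"rz":0,"dx":0.7,"dy":1,"dz":0,"grip":0},
    {"rx":0,"ry":0,"rz":0,"dx":0.7,"dy":1,"dz":0,"grip":0},
    {"rx":0,"ry":0,"rz":0,"dx":0.7,"dy":1,"dz":0,"grip":0}
  ]
}}

```text
clock: 2.1
ee_pos: [0.4669, -0.1244, 0.2836]
ee_rot: [-3.126, 0.104, 0.017]
wrist_force: [0.8, -0.8, 1.3]
grip_width: 0.0
```

Emit:
{"op": "apply_moves", "data": {
  "increments": [
    {"rx":0,"ry":0,"rz":0.06,"dx":0.5,"dy":1,"dz":0,"grip":0},
    {"rx":0,"ry":0,"rz":0,"dx":0.5,"dy":1,"dz":0,"grip":0},
    {"rx":0,"ry":0,"rz":0,"dx":0.5,"dy":1,"dz":0,"grip":0},
    {"rx":0,"ry":0,"rz":0,"dx":0.5,"dy":1,"dz":0,"grip":0},
    {"rx":0,"ry":0,"rz":0,"dx":0.5,"dy":1,"dz":0,"grip":0},
    {"rx":0,"ry":0,"rz":0,"dx":0.5,"dy":1,"dz":0,"grip":0},
    {"rx":0,"ry":0,"rz":0,"dx":0.5,"dy":1,"dz":0,"grip":0},
    {"rx":0,"ry":0,"rz":0,"dx":0.5,"dy":1,"dz":0,"grip":0}
  ]
}}

```text
clock: 2.77
ee_pos: [0.5485, 0.044, 0.2809]
ee_rot: [-3.128, 0.052, 0.025]
wrist_force: [-0.1, -0.0, 0.0]
grip_width: -0.0002
```

Emit:
{"op": "apply_moves", "data": {
  "increments": [
    {"rx":0,"ry":0,"rz":0,"dx":0.1,"dy":0.9,"dz":0,"grip":0},
    {"rx":0,"ry":0,"rz":0,"dx":0,"dy":0,"dz":0,"grip":0},
    {"rx":0,"ry":0,"rz":0,"dx":0,"dy":0,"dz":0,"grip":0},
    {"rx":0,"ry":0,"rz":0,"dx":0,"dy":0,"dz":0,"grip":0},
    {"rx":0,"ry":0,"rz":0,"dx":0,"dy":0,"dz":0,"grip":0},
    {"rx":0,"ry":0,"rz":0,"dx":0,"dy":0,"dz":0,"grip":0},
    {"rx":0,"ry":0,"rz":0,"dx":0,"dy":0,"dz":0,"grip":0},
    {"rx":0,"ry":0,"rz":0,"dx":0,"dy":0,"dz":0,"grip":0}
  ]
}}

```text
clock: 3.43
ee_pos: [0.55, 0.0635, 0.279]
ee_rot: [-3.127, 0.049, 0.031]
wrist_force: [0.5, -0.0, -0.3]
grip_width: 0.0002
```

```bash
cat > st.py <<'E'
from cell import *
import numpy as np
from scipy.spatial.transform import Rotation as R
s=get_state();m=R.from_rotvec(s["ee_rot"]).as_matrix()
print(s["clock"],s["ee_pos"].round(4),"yaw",np.arctan2(m[1,0],m[0,0]).round(4),"toolz",m[:,2].round(4),"F",s["wrist_force"].round(1),"tip",(s["ee_pos"]+.025*m[:,2]).round(4),"j",s["joints"].round(2))
E
python3 st.py; python3 -c "
from cell import *;import cv2
cv2.imwrite('pics/w1.png',snapshot('wrist'))"
```

```text
3.4333 [0.55   0.0635 0.279 ] yaw -0.0311 toolz [-0.0194  0.0139 -0.9997] F [ 0.5 -0.  -0.3] tip [0.5495 0.0639 0.254 ] j [ 0.15  0.3  -0.45  1.79  0.12  1.1  -1.94]
```

View pics/w1.png

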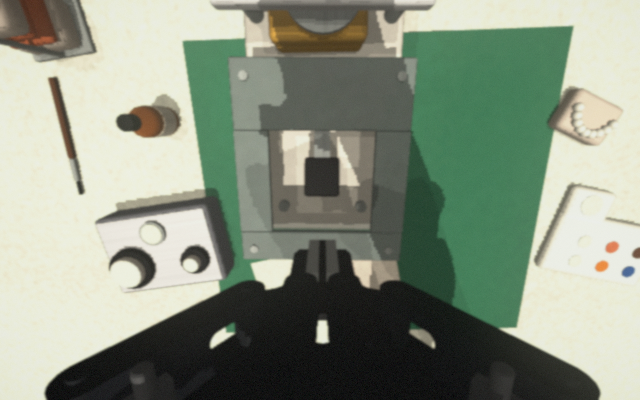

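The wrist view shows window corners at about (269,130), (375,129), (373,230) and (271,230), the pad at (322,176), and the start cap at (128,268). I'll use these to cross-check the position.

```bash
python3 - <<'E'
from h import *
c=calibration("wrist")
W=np.array([back(*p,.115,c=c)[:2] for p in[(269,130),(375,129),(373,230),(271,230)]])
print(W.round(4),W.mean(0),[np.linalg.norm(W[i]-W[i-1]).round(4) for i in range(4)])
print("pad",back(322,176,.1,c=c),"start",back(128,268,.067,c=c),"stop",back(195,259,.067,c=c))
M=c["camera_from_world"]
for z in(.254,.25):
  p=M[:3,:3]@np.array([.5495,.0639,z])+M[:3,3];print("tip px",c["fx"]*p[0]/p[2]+c["cx"],c["fy"]*p[1]/p[2]+c["cy"])
E
```

```text
[[0.6079 0.1135]
 [0.6057 0.0161]
 [0.5064 0.0162]
 [0.5091 0.1197]] [0.55726912 0.06639569] [np.float64(0.099), np.float64(0.0974), np.float64(0.0993), np.float64(0.1035)]
pad [0.56035915 0.06636745 0.1       ] start [0.44395771 0.31319767 0.067     ] stop [0.45426262 0.22696897 0.067     ]
tip px 323.3192218923699 254.79610078323572
tip px 323.3898133383342 251.42672024843185
```

Emit:
{"op": "apply_moves", "data": {
  "increments": [
    {"rx":-0.03,"ry":-0.04,"rz":0,"dx":0.32,"dy":0.15,"dz":0,"grip":0},
    {"rx":0,"ry":0,"rz":0,"dx":0,"dy":0,"dz":-1,"grip":0},
    {"rx":0,"ry":0,"rz":0,"dx":0,"dy":0,"dz":-1,"grip":0},
    {"rx":0,"ry":0,"rz":0,"dx":0,"dy":0,"dz":-1,"grip":0},
    {"rx":0,"ry":0,"rz":0,"dx":0,"dy":0,"dz":-1,"grip":0},
    {"rx":0,"ry":0,"rz":0,"dx":0,"dy":0,"dz":-0.8,"grip":0},
    {"rx":0,"ry":0,"rz":0,"dx":0,"dy":0,"dz":0,"grip":0},
    {"rx":0,"ry":0,"rz":0,"dx":0,"dy":0,"dz":0,"grip":0}
  ]
}}

```text
clock: 4.15
ee_pos: [0.5608, 0.0677, 0.1823]
ee_rot: [3.136, -0.05, 0.027]
wrist_force: [1.1, -0.3, -0.1]
grip_width: -0.0003
```

```bash
python3 st.py; python3 -c "
from cell import *;import cv2
cv2.imwrite('pics/w2.png',snapshot('wrist'))"
```

```text
4.15 [0.5608 0.0677 0.1823] yaw -0.0321 toolz [ 0.0173 -0.0055 -0.9998] F [ 1.1 -0.3 -0.1] tip [0.5612 0.0676 0.1573] j [ 0.1   0.41 -0.42  1.88  0.22  0.88 -2.03]
```

View pics/w2.png

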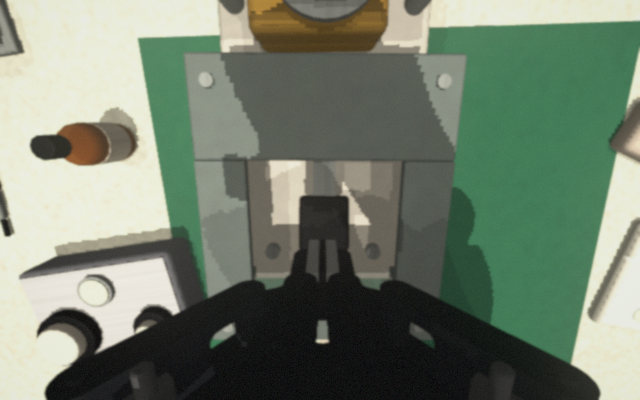

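Fingertips (centre column 323) line up with the pad (columns 300–349) and sit inside the window (columns 248–402). Next I'll correct the tilt and x, then go down slowly.

Emit:
{"op": "apply_moves", "data": {
  "increments": [
    {"rx":0.01,"ry":0.03,"rz":0,"dx":-0.22,"dy":0,"dz":0,"grip":0},
    {"rx":0,"ry":0,"rz":0,"dx":0,"dy":0,"dz":-0.5,"grip":0},
    {"rx":0,"ry":0,"rz":0,"dx":0,"dy":0,"dz":-0.5,"grip":0},
    {"rx":0,"ry":0,"rz":0,"dx":0,"dy":0,"dz":-0.5,"grip":0},
    {"rx":0,"ry":0,"rz":0,"dx":0,"dy":0,"dz":-0.4,"grip":0},
    {"rx":0,"ry":0,"rz":0,"dx":0,"dy":0,"dz":0,"grip":0},
    {"rx":0,"ry":0,"rz":0,"dx":0,"dy":0,"dz":0,"grip":0},
    {"rx":0,"ry":0,"rz":0,"dx":0,"dy":0,"dz":0,"grip":0}
  ]
}}

```text
clock: 4.87
ee_pos: [0.558, 0.0682, 0.1439]
ee_rot: [-3.14, 0.051, -0.01]
wrist_force: [0.3, -0.3, 0.8]
grip_width: 0.0002
```

```bash
python3 st.py
```

```text
4.8667 [0.558  0.0682 0.1439] yaw -0.0325 toolz [ 6.2e-03  6.0e-04 -1.0e+00] F [ 0.3 -0.3  0.8] tip [0.5582 0.0682 0.1189] j [ 0.09  0.46 -0.41  1.91  0.24  0.82 -2.05]
```

Emit:
{"op": "apply_moves", "data": {
  "increments": [
    {"rx":0,"ry":0.01,"rz":0,"dx":-0.1,"dy":-0.05,"dz":-0.25,"grip":0},
    {"rx":0,"ry":0,"rz":0,"dx":0,"dy":0,"dz":-0.25,"grip":0},
    {"rx":0,"ry":0,"rz":0,"dx":0,"dy":0,"dz":-0.25,"grip":0},
    {"rx":0,"ry":0,"rz":0,"dx":0,"dy":0,"dz":-0.25,"grip":0},
    {"rx":0,"ry":0,"rz":0,"dx":0,"dy":0,"dz":-0.25,"grip":0},
    {"rx":0,"ry":0,"rz":0,"dx":0,"dy":0,"dz":-0.25,"grip":0},
    {"rx":0,"ry":0,"rz":0,"dx":0,"dy":0,"dz":-0.25,"grip":0},
    {"rx":0,"ry":0,"rz":0,"dx":0,"dy":0,"dz":-0.2,"grip":0}
  ]
}}

```text
clock: 5.53
ee_pos: [0.5551, 0.0676, 0.1044]
ee_rot: [3.141, -0.051, -0.0]
wrist_force: [-9.8, -1.1, 39.5]
grip_width: -0.0001
```

```bash
python3 st.py
```

```text
5.5333 [0.5551 0.0676 0.1044] yaw -0.0326 toolz [-3.e-04 -3.e-04 -1.e+00] F [-9.8 -1.1 39.5] tip [0.5551 0.0676 0.0794] j [ 0.07  0.51 -0.39  1.94  0.28  0.75 -2.08]
```

Emit:
{"op": "apply_moves", "data": {
  "increments": [
    {"rx":0,"ry":0,"rz":0,"dx":0,"dy":0,"dz":-0.15,"grip":0},
    {"rx":0,"ry":0,"rz":0,"dx":0,"dy":0,"dz":-0.15,"grip":0},
    {"rx":0,"ry":0,"rz":0,"dx":0,"dy":0,"dz":-0.1,"grip":0},
    {"rx":0,"ry":0,"rz":0,"dx":0,"dy":0,"dz":0,"grip":0},
    {"rx":0,"ry":0,"rz":0,"dx":0,"dy":0,"dz":0.3,"grip":0},
    {"rx":0,"ry":0,"rz":0,"dx":0,"dy":0,"dz":0.5,"grip":0},
    {"rx":0,"ry":0,"rz":0,"dx":0,"dy":0,"dz":0.7,"grip":0},
    {"rx":0,"ry":0,"rz":0,"dx":0,"dy":0,"dz":1,"grip":0}
  ]
}}

```text
clock: 6.2
ee_pos: [0.5528, 0.0673, 0.1545]
ee_rot: [3.134, -0.051, -0.009]
wrist_force: [0.1, 0.3, 0.3]
grip_width: -0.0001
```

```bash
python3 st.py
```

```text
6.2 [0.5528 0.0673 0.1545] yaw -0.0327 toolz [-0.006  -0.0068 -1.    ] F [0.1 0.3 0.3] tip [0.5526 0.0672 0.1295] j [ 0.09  0.44 -0.41  1.91  0.24  0.85 -2.05]
```

Up another ~115 mm, then check the lever and button with the wrist camera.

Emit:
{"op": "apply_moves", "data": {
  "increments": [
    {"rx":0,"ry":0,"rz":0,"dx":0,"dy":0,"dz":1,"grip":0},
    {"rx":0,"ry":0,"rz":0,"dx":0,"dy":0,"dz":1,"grip":0},
    {"rx":0,"ry":0,"rz":0,"dx":0,"dy":0,"dz":1,"grip":0},
    {"rx":0,"ry":0,"rz":0,"dx":0,"dy":0,"dz":1,"grip":0},
    {"rx":0,"ry":0,"rz":0,"dx":0,"dy":0,"dz":1,"grip":0},
    {"rx":0,"ry":0,"rz":0,"dx":0,"dy":0,"dz":0.5,"grip":0},
    {"rx":0,"ry":0,"rz":0,"dx":0,"dy":0,"dz":0,"grip":0},
    {"rx":0,"ry":0,"rz":0,"dx":0,"dy":0,"dz":0,"grip":0}
  ]
}}

```text
clock: 6.87
ee_pos: [0.5541, 0.0679, 0.2756]
ee_rot: [3.137, -0.051, 0.001]
wrist_force: [0.0, -0.5, -0.0]
grip_width: 0.0001
```

```bash
python3 st.py; python3 -c "
from cell import *;import cv2
cv2.imwrite('pics/w3.png',snapshot('wrist'))"
python3 - <<'E'
from h import *
c=calibration("wrist");M=c["camera_from_world"]
for z,x in((.103,.5575),(.08,.5545)):
  for dx in(-.02,.02):
    p=M[:3,:3]@np.array([x+dx,.067,z])+M[:3,3];print("pad edge at",z,c["fx"]*p[0]/p[2]+c["cx"],c["fy"]*p[1]/p[2]+c["cy"])
E
```

```text
6.8667 [0.5541 0.0679 0.2756] yaw -0.0323 toolz [ 8.0e-04 -4.2e-03 -1.0e+00] F [ 0.  -0.5 -0. ] tip [0.5541 0.0678 0.2506] j [ 0.13  0.3  -0.44  1.79  0.15  1.08 -1.97]
pad edge at 0.103 323.6104569770172 206.57178151613076
pad edge at 0.103 322.3368162915199 167.49986917490315
pad edge at 0.08 323.5108661182188 203.33274305338887
pad edge at 0.08 322.3266618840652 166.99821136385293
```

View pics/w3.png

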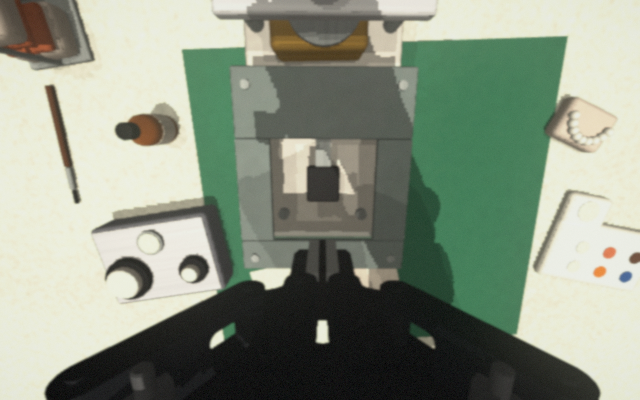

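Pad rows 165–201 (36 px tall) match the fully-down prediction of 36.3 px; raised would give 39. Start cap at (127,279). Moving over the box.

Emit:
{"op": "apply_moves", "data": {
  "increments": [
    {"rx":0,"ry":0,"rz":0,"dx":-0.48,"dy":1,"dz":0,"grip":0},
    {"rx":0,"ry":0,"rz":0,"dx":-0.48,"dy":1,"dz":0,"grip":0},
    {"rx":0,"ry":0,"rz":0,"dx":-0.48,"dy":1,"dz":0,"grip":0},
    {"rx":0,"ry":0,"rz":0,"dx":-0.48,"dy":1,"dz":0,"grip":0},
    {"rx":0,"ry":0,"rz":0,"dx":-0.48,"dy":1,"dz":0,"grip":0},
    {"rx":0,"ry":0,"rz":0,"dx":-0.48,"dy":1,"dz":0,"grip":0},
    {"rx":0,"ry":0,"rz":0,"dx":-0.48,"dy":1,"dz":0,"grip":0},
    {"rx":0,"ry":0,"rz":0,"dx":-0.48,"dy":1,"dz":0,"grip":0}
  ]
}}

```text
clock: 7.58
ee_pos: [0.4712, 0.2245, 0.2627]
ee_rot: [3.128, -0.07, -0.027]
wrist_force: [-0.2, 0.2, -0.7]
grip_width: -0.0002
```

Emit:
{"op": "apply_moves", "data": {
  "increments": [
    {"rx":0,"ry":0,"rz":0,"dx":-0.5,"dy":1,"dz":-0.2,"grip":0},
    {"rx":0,"ry":0,"rz":0,"dx":-0.5,"dy":1,"dz":-0.6,"grip":0},
    {"rx":0,"ry":0,"rz":0,"dx":-0.5,"dy":1,"dz":-0.6,"grip":0},
    {"rx":0,"ry":0,"rz":0,"dx":-0.5,"dy":0.8,"dz":-0.6,"grip":0},
    {"rx":0,"ry":0,"rz":0,"dx":0,"dy":0,"dz":0,"grip":0},
    {"rx":0,"ry":0,"rz":0,"dx":0,"dy":0,"dz":0,"grip":0},
    {"rx":0,"ry":0,"rz":0,"dx":0,"dy":0,"dz":0,"grip":0},
    {"rx":0,"ry":0,"rz":0,"dx":0,"dy":0,"dz":0,"grip":0}
  ]
}}

```text
clock: 8.25
ee_pos: [0.4221, 0.3051, 0.2118]
ee_rot: [3.122, -0.056, -0.049]
wrist_force: [-0.4, -0.5, -0.3]
grip_width: -0.0005
```

```bash
python3 st.py; python3 -c "
from cell import *;import cv2
cv2.imwrite('pics/w4.png',snapshot('wrist'))"
python3 - <<'E'
from h import *
c=calibration("wrist");M=c["camera_from_world"]
for q in((.433,.319,.067),(.444,.313,.067)):
    p=M[:3,:3]@np.array(q)+M[:3,3];print(q,c["fx"]*p[0]/p[2]+c["cx"],c["fy"]*p[1]/p[2]+c["cy"])
E
```

```text
8.25 [0.4221 0.3051 0.2118] yaw -0.0361 toolz [-0.0317 -0.0177 -0.9993] F [-0.4 -0.5 -0.3] tip [0.4213 0.3046 0.1868] j [-0.27  0.35 -0.57  1.91  0.21  0.98 -2.55]
(0.433, 0.319, 0.067) 303.7890103114495 181.89395840762094
(0.444, 0.313, 0.067) 309.86019683183497 169.55001822202638
```

View pics/w4.png

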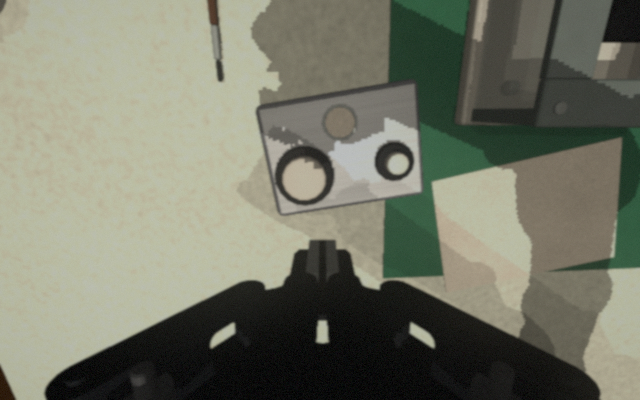

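Cap centre at (305,177), which is about (0.437, 0.318) and agrees with the top-view estimate. Centring, fixing the tilt, then descending part-way.

Emit:
{"op": "apply_moves", "data": {
  "increments": [
    {"rx":0.03,"ry":-0.06,"rz":0,"dx":0.7,"dy":0.65,"dz":0,"grip":0},
    {"rx":0,"ry":0,"rz":0,"dx":0,"dy":0,"dz":-0.9,"grip":0},
    {"rx":0,"ry":0,"rz":0,"dx":0,"dy":0,"dz":-0.9,"grip":0},
    {"rx":0,"ry":0,"rz":0,"dx":0,"dy":0,"dz":-0.9,"grip":0},
    {"rx":0,"ry":0,"rz":0,"dx":0,"dy":0,"dz":-0.8,"grip":0},
    {"rx":0,"ry":0,"rz":0,"dx":0,"dy":0,"dz":-0.3,"grip":0},
    {"rx":0,"ry":0,"rz":0,"dx":0,"dy":0,"dz":0,"grip":0},
    {"rx":0,"ry":0,"rz":0,"dx":0,"dy":0,"dz":0,"grip":0}
  ]
}}

```text
clock: 8.97
ee_pos: [0.4489, 0.3186, 0.1377]
ee_rot: [-3.132, 0.077, -0.031]
wrist_force: [1.0, 0.2, 0.9]
grip_width: -0.0003
```

```bash
python3 st.py
```

```text
8.9667 [0.4489 0.3186 0.1377] yaw -0.049 toolz [ 0.0201  0.0082 -0.9998] F [1.  0.2 0.9] tip [0.4494 0.3188 0.1127] j [-0.32  0.46 -0.52  1.95  0.33  0.79 -2.64]
```

Emit:
{"op": "apply_moves", "data": {
  "increments": [
    {"rx":-0.015,"ry":0.035,"rz":0,"dx":-0.55,"dy":0,"dz":0,"grip":0},
    {"rx":0,"ry":0,"rz":0,"dx":0,"dy":0,"dz":-0.5,"grip":0},
    {"rx":0,"ry":0,"rz":0,"dx":0,"dy":0,"dz":-0.5,"grip":0},
    {"rx":0,"ry":0,"rz":0,"dx":0,"dy":0,"dz":-0.3,"grip":0},
    {"rx":0,"ry":0,"rz":0,"dx":0,"dy":0,"dz":0,"grip":0},
    {"rx":0,"ry":0,"rz":0,"dx":0,"dy":0,"dz":0,"grip":0},
    {"rx":0,"ry":0,"rz":0,"dx":0,"dy":0,"dz":0,"grip":0},
    {"rx":0,"ry":0,"rz":0,"dx":0,"dy":0,"dz":0,"grip":0}
  ]
}}

```text
clock: 9.63
ee_pos: [0.4388, 0.32, 0.1122]
ee_rot: [-3.137, 0.078, -0.008]
wrist_force: [-0.1, -0.3, 0.4]
grip_width: 0.0001
```

```bash
python3 st.py; python3 -c "
from cell import *;import cv2
cv2.imwrite('pics/w5.png',snapshot('wrist'))"
```

```text
9.6333 [0.4388 0.32   0.1122] yaw -0.0496 toolz [ 0.005   0.0031 -1.    ] F [-0.1 -0.3  0.4] tip [0.4389 0.3201 0.0872] j [-0.35  0.5  -0.5   1.97  0.34  0.76 -2.67]
```

View pics/w5.png

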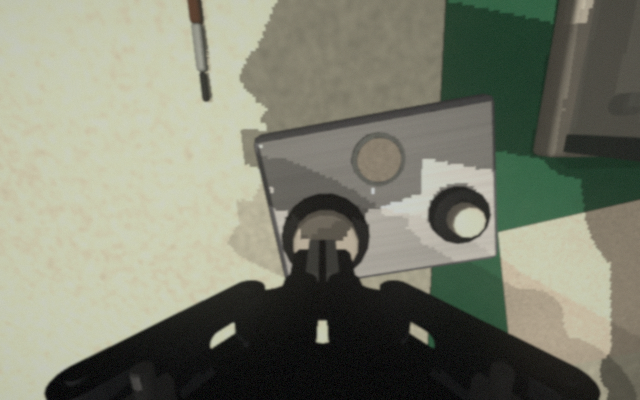

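Fingertips are centred over the start cap and the stop button is well clear at (465,220). Pressing.

Emit:
{"op": "apply_moves", "data": {
  "increments": [
    {"rx":0,"ry":0,"rz":0,"dx":-0.05,"dy":-0.05,"dz":-0.25,"grip":0},
    {"rx":0,"ry":0,"rz":0,"dx":0,"dy":0,"dz":-0.25,"grip":0},
    {"rx":0,"ry":0,"rz":0,"dx":0,"dy":0,"dz":-0.25,"grip":0},
    {"rx":0,"ry":0,"rz":0,"dx":0,"dy":0,"dz":-0.25,"grip":0},
    {"rx":0,"ry":0,"rz":0,"dx":0,"dy":0,"dz":-0.2,"grip":0},
    {"rx":0,"ry":0,"rz":0,"dx":0,"dy":0,"dz":-0.15,"grip":0},
    {"rx":0,"ry":0,"rz":0,"dx":0,"dy":0,"dz":-0.1,"grip":0},
    {"rx":0,"ry":0,"rz":0,"dx":0,"dy":0,"dz":-0.1,"grip":0}
  ]
}}

```text
clock: 10.35
ee_pos: [0.4388, 0.3198, 0.0857]
ee_rot: [-3.14, 0.08, -0.015]
wrist_force: [-8.6, -7.0, 28.8]
grip_width: 0.0003
```

```bash
python3 st.py
```

```text
10.35 [0.4388 0.3198 0.0857] yaw -0.0507 toolz [ 9.6e-03  4.0e-04 -1.0e+00] F [-8.6 -7.  28.8] tip [0.439  0.3198 0.0607] j [-0.37  0.53 -0.48  1.99  0.38  0.7  -2.71]
```

Tip is at 0.0607 with 29 N, so the button is fully in. Withdrawing upward.

Emit:
{"op": "apply_moves", "data": {
  "increments": [
    {"rx":0,"ry":0,"rz":0,"dx":0,"dy":0,"dz":0.2,"grip":0},
    {"rx":0,"ry":0,"rz":0,"dx":0,"dy":0,"dz":0.4,"grip":0},
    {"rx":0,"ry":0,"rz":0,"dx":0,"dy":0,"dz":0.8,"grip":0},
    {"rx":0,"ry":0,"rz":0,"dx":0,"dy":0,"dz":1,"grip":0},
    {"rx":0,"ry":0,"rz":0,"dx":0,"dy":0,"dz":1,"grip":0},
    {"rx":0,"ry":0,"rz":0,"dx":0,"dy":0,"dz":1,"grip":0},
    {"rx":0,"ry":0,"rz":0,"dx":0,"dy":0,"dz":0.5,"grip":0},
    {"rx":0,"ry":0,"rz":0,"dx":0,"dy":0,"dz":0,"grip":0}
  ]
}}

```text
clock: 11.02
ee_pos: [0.4374, 0.3192, 0.1873]
ee_rot: [3.139, -0.078, 0.012]
wrist_force: [0.1, 0.5, -0.9]
grip_width: 0.0001
```

```bash
python3 st.py; python3 - <<'E'
from cell import *;import cv2,numpy as np
a=snapshot('scene')[160:300,230:470];cv2.imwrite('pics/s2.png',cv2.resize(a,None,fx=3.3,fy=3.3,interpolation=cv2.INTER_CUBIC))
E
```

```text
11.0167 [0.4374 0.3192 0.1873] yaw -0.0494 toolz [ 0.0073 -0.0016 -1.    ] F [ 0.1  0.5 -0.9] tip [0.4376 0.3192 0.1623] j [-0.31  0.39 -0.55  1.92  0.26  0.9  -2.61]
```

View pics/s2.png

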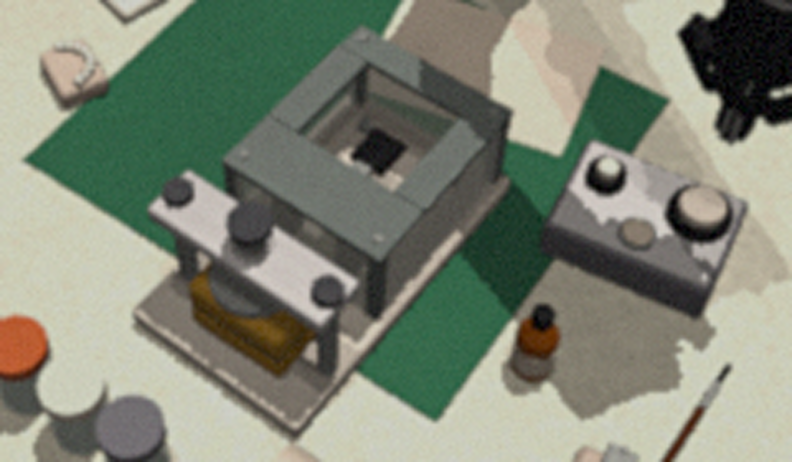

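The scene shows the button sprung back, the pad at about (344.5,205.5) full-frame, and the robot clear. One numeric check of the pad height, then hand in.

```bash
python3 - <<'E'
from h import *
c=calibration("scene");M=c["camera_from_world"]
for q in((.5575,.067,.103),(.5545,.067,.08)):
    p=M[:3,:3]@np.array(q)+M[:3,3];print(q,c["fx"]*p[0]/p[2]+c["cx"],c["fy"]*p[1]/p[2]+c["cy"])
from cell import finish_job;print(finish_job())
E
```

```text
(0.5575, 0.067, 0.103) 343.89427885052874 200.08519967065646
(0.5545, 0.067, 0.08) 344.21646550752564 204.40877793783673
the job is handed in; nothing more can be done
None
```

I pressed the clamp lever down through the window, withdrew, then pressed the start button and let it spring back. The job is handed in, at about 11 s on the robot's clock. No verdict came back.

- **Lever:** the shut fingertips reached 79.4 mm above the bench with about 40 N on the pad, which matches the solid stop at 80 mm. After withdrawing, the wrist picture showed the pad 36 px tall, against 36.3 px predicted down and 39 px raised. In the last scene picture it was at row 205.5, against 204.4 predicted down and 200.1 raised, so it stayed down.
- **Start button:** the fingertips reached 60.7 mm with about 29 N, against 61 mm for fully in. The last picture shows the cap back up.
- **Guard and stop button:** the fingertips stayed near the middle of the window. The one force reading taken inside the window while off the pad was near zero. Nothing came near the stop button.
- **Everything else:** nothing looked moved in the last picture, which was a crop of the press and control-box area, so the palette and jar were not checked. The gripper ended about 95 mm above the start button with no contact force.

**Disagreement:** the top and wrist cameras first put the start button 11 mm apart in x. I looked again from closer, which agreed with the top view to about 4 mm, and used that.

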